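# Pop open the amber photometer's sample hatch

## Task

Open the sample port of the photometer with the amber (orange) hatch so that a cuvette can be put in: with your fingertips push its spring-latched hatch down once at the round pad near its front edge, without forcing it, then let go so that it pops up, and see that it stays open by itself. Do not push the popped hatch down again; leave the blue-hatched photometer shut, and do not shift or pick up the things standing around.

Things in the scene. Friction and masses are not known exactly. Their poses are not given: they have to be found in the camera images.
- amber_unit: white bench photometer with the amber (orange) hatch, fixed to the bench, 120 (x) x 100 (y) x 68 mm high; origin at the centre of its underside, x to its rear, z up. A cuvette well lies under the hatch. Its place and yaw vary, and it may stand left or right of the blue one.
- amber_unit_hatch (a joint): amber hatch angle, rad: about 0.01 latched shut, negative pushed down below shut (rigid stop at -0.085), positive open (stop at 0.80). Push-push latch: pushing the pad down 4 to 6 mm (rigid stop at 6 mm; about 4 N to move) and letting go frees it; a spring lifts it to the open stop in about a second, following the retreating fingertip. Pushing the open hatch down can latch it again.
- amber_unit_hatch_pad (a point): centre of the round press pad (25 mm across, a dark ring) on top of the amber hatch, 16 mm behind its front edge and 64 mm in front of its hinge; z is the hatch's outward normal (up when shut)
- amber_unit_hatch_hinge (a point): middle of the amber hatch's hinge line, along the rear edge of the hatch, 68 mm above the bench. The hatch is 80 long (from hinge to front edge) x 60 wide x 12 mm; shut, its flat top stands 7 mm proud of the housing, 75 mm above the bench; open, its front edge is about 130 mm above the bench.
- blue_unit: the same photometer with a blue hatch, fixed, to be left alone; origin and size as the amber one
- blue_unit_hatch (a joint): blue hatch angle, rad, about 0.01 latched shut; same latch as the amber one
- cover_box: small white and green cover glass box, 27 x 27 x 19 mm, loose, between the photometers; origin at the centre of its underside
- sample_jar: jar with black lid, 55 mm across, 82 mm high, loose, behind the photometers; origin at the centre of its underside
- petri: glass dish 93 mm across, 16 mm high, loose, to the left of the photometers; origin at the centre of its underside
- eraser: blue and white eraser 21 x 47 x 12 mm, loose, between the photometers; origin at the centre of its underside

How it is judged:
On the way, in this order (a step that is already met when the one before it is completed fails the run):
1. the amber hatch is pushed down past its latch point by the fingers (value of joint amber_unit_hatch below -0.02 rad and contact force between the fingers and amber_unit above 0.5 N), for 0.04 s.
2. let go, the amber hatch has popped and stands open by itself for a second, untouched (value of joint amber_unit_hatch above 0.7 rad and contact force between each of the arm, the fingers and amber_unit below 0.1 N), for 1 s.
At the end, for the whole second after the job is handed in: The amber hatch stands still, open by more than 0.7 rad, by itself; the blue hatch is within 0.03 rad of shut; cover glass box, jar, dish and eraser are within 15 mm of where they stood (value of joint amber_unit_hatch above 0.7 rad and velocity of joint amber_unit_hatch between -0.1 and 0.1 rad/s and value of joint blue_unit_hatch between -0.03 and 0.03 rad and distance of each of cover_box, sample_jar, petri, eraser from where it was at the start of the episode below 0.015 m); the robot touches nothing.
It fails at once if the popped amber hatch is pushed down again (value of joint amber_unit_hatch between 0.12 and 0.6 rad and velocity of joint amber_unit_hatch below -0.2 rad/s and contact force between any of the fingers, the arm and amber_unit above 0.3 N).
It fails at once if the amber photometer is forced with more than 40 N (contact force between any of the fingers, the arm and amber_unit above 40 N).
It fails at once if the blue hatch is pressed or opened (value of joint blue_unit_hatch below -0.03 rad or value of joint blue_unit_hatch above 0.03 rad).
It fails at once if a thing standing around is shifted or lifted by more than 15 mm (distance of any of cover_box, sample_jar, petri, eraser from where it was at the start of the episode above 0.015 m).
It also fails if it takes over 29 s, if anything falls off the work surface, if the arm or the gripper's body presses on something with over 40 N, if the wrist force passes 120 N, or if a joint passes its speed limit or range.

## Robot

A 6-joint arm with a two-finger parallel gripper is mounted at the origin on a cart in front of the work surface, level with it; the furniture and walls round the work are solid. World frame = base frame: x ahead of the robot, y to its left, z up, the work surface at z = 0. Lengths are in m, angles in rad, forces in N, time in s.
With the tool pointing down it reaches from about 0.3 to 0.75 m from the base axis. Payload 8.5 kg.
Tool frame: the origin (TCP) lies midway between the tips of the shut fingers; the grasp point (between the pads) lies 19 mm behind it; x points along the fingers, y is the direction in which the jaws open and shut, and the axes are right-handed (so a half turn about x gives the same grasp; the last joint's range is limited). The gripper opens to 85 mm and grips with 20 to 120 N. Pads are 22 mm wide; open, the fingers measure 114 mm over their backs; the gripper's body (76 mm by 85 mm) begins 54 mm behind the grasp point. The pads swing forward as they close: fully open they stand 13 mm farther back than shut.
Start: joints at [1.058, 0.381, 1.297, -0, 1.464, -0.215], TCP at [0.161, 0.526, 0.231] pointing down, gripper open.
Joint ranges: [-3.11, 3.11], [-0.89, 2.33], [0.22, 2.48], [-1.42, 4.56], [0.17, 2.85], [-2.88, 2.88]. Speed limits (rad/s): [2.39, 2.39, 3.14, 3.14, 3.14, 3.14].

## Interface

Orientations are given as a unit quaternion [w, x, y, z].
In Python, from workcell import robot gives the robot as it stands. The module is installed in compiled form; this text tells all that it offers.
- The arm moves only by the shell command python3 -m creep 'ROWS'. ROWS is text: rows parted by semicolons, each of 7 numbers parted by spaces: the turn, a rotation vector about the tool's x, y, z in rad, then the shift along the tool's x, y, z in mm, then the closure, from 0 (fully open) to 1 (shut). In form: wx wy wz x y z grip; .... A call has exactly 10 rows; each row shifts and turns the pose as measured when the row begins, along the tool's axes as they then stand; what a row does not reach is not made up. A row lasts 1/12 s, in which the tool goes at most 41.7 mm and 7.16 degrees, less where a joint would pass 70% of its speed; a pose out of reach is approached as far as the arm can. A call with a gripper value outside its range is refused whole. The fingers move at their own pace and stop on an object; the grip force is fixed at half the most. Time passes only in rows, so rows that do not move let the fingers close, or fill a call up. It gives the time, the measured TCP pose, the force and the opening at its end, in the units of the state.
- robot.observe(): the state, without advancing time (a new reading comes with each control period).
- robot.read_camera(name): name is "scene" or "top" or "wrist"; returns (picture, depth): 480x640x3 uint8, blue, green, red; 480x640 float32, m along the optical axis (not along the pixel's ray), 0 where there is no reading.
- robot.camera_params(name): a dict with "camera_matrix" (3x3 intrinsics, pixels), "world_to_cam" (4x4, takes a point from world to camera coordinates); the wrist camera has in their place "T_tool_cam" (4x4, takes a point from camera to tool coordinates, whose origin is the TCP and whose axes are the tool frame's). Camera axes: x right, y up, looking along -z (the intrinsics and any distortion apply to the point x, -y, -z); pixel columns grow to the right and rows downward; lengths in m; the calibration is good to about 2 mm. A picture is of the moment at which its call begins: read the wrist's pose just before it. camera_params takes no time and is no camera call.
- robot.close_job(): hands the job in, once; it reports no verdict.
Trained networks look in the newest picture that a camera, given by its name, has taken for a name from the list of things; names that differ only in an ending like _2 or _b are one class to them, and where a whole thing is asked for, a point or a joint stands for the part that bears it (a point fixed in the world has none). Each returns a list of dicts, best first, with "score" (0 to 1); they miss things now and then, are a little off and sometimes report something else, mostly with a low value. They report only what shows in the picture. A call takes as long as a camera call.
- robot.trace(camera, name): "mask" (480x640 bool, what is visible of it).
- robot.spot_point(camera, name): "at" ([x, y, z] in m, in world coordinates, good to about 4 mm: a listed point, or the origin of a listed thing).
The state is a dict: "clock": time; "qpos": joint angles; "joint_velocities": joint speeds; "joint_torque": joint torques, N m; "eef_pos": TCP position; "orientation": TCP orientation; "contact_force": force on the tool from outside, world axes, zero at the start; "ft_torque": the same for the moment, N m; "opening": finger opening in m.
Only numpy, scipy, OpenCV 4.12 (cv2) and the standard library are available. Lean on these libraries where they do the work, as an engineer would, in place of code of your own. Each camera call takes 0.05 s, during which the arm holds its last target.

## Working session

There is one attempt and no reset: what is moved stays moved. The work goes in short steps, Python scripts to look and compute and a shell command to move; the robot and the scene stay as the last step left them, time stands still between calls to the robot, and variables do not carry over. Pictures are saved under pics/ and viewed, and the job is handed in when it is done.

```bash
mkdir -p pics
python3 - <<'E'
from workcell import robot
import cv2,numpy as np
s=robot.observe()
print({k:np.round(v,3) for k,v in s.items()})
for c in("top","scene"):
    im,d=robot.read_camera(c); cv2.imwrite(f"pics/{c}0.png",im)
    for n in ("amber_unit_hatch_pad","amber_unit_hatch_hinge","amber_unit","blue_unit")+(("cover_box","sample_jar","petri","eraser") if c=="top" else ()):
        print(c,n,[(np.round(r["at"],3),round(r["score"],2)) for r in robot.spot_point(c,n)[:2]])
print(robot.observe()["clock"])
E
```

```text
{'clock': np.float64(0.0), 'qpos': array([ 1.058,  0.381,  1.298, -0.   ,  1.464, -0.215]), 'joint_velocities': array([ 0.001,  0.   , -0.   ,  0.   ,  0.001,  0.   ]), 'joint_torque': array([-2.0000e-03, -4.4847e+01, -2.3126e+01, -0.0000e+00,  5.0000e-03,
        0.0000e+00]), 'eef_pos': array([0.161, 0.526, 0.231]), 'orientation': array([ 0.699,  0.104,  0.699, -0.105]), 'contact_force': array([-0.85 ,  1.108,  0.213]), 'ft_torque': array([0.026, 0.02 , 0.05 ]), 'opening': np.float64(0.085)}
top amber_unit_hatch_pad [(array([0.532, 0.252, 0.077]), 0.55)]
top amber_unit_hatch_hinge []
top amber_unit [(array([ 0.549,  0.256, -0.004]), 0.58)]
top blue_unit [(array([ 0.591, -0.056, -0.001]), 0.66)]
top cover_box [(array([0.456, 0.059, 0.   ]), 0.66)]
top sample_jar []
top petri [(array([0.515, 0.451, 0.   ]), 0.79), (array([ 0.596,  0.064, -0.002]), 0.42)]
top eraser []
scene amber_unit_hatch_pad [(array([0.531, 0.255, 0.077]), 0.65), (array([0.549, 0.25 , 0.003]), 0.16)]
scene amber_unit_hatch_hinge [(array([0.59 , 0.257, 0.069]), 0.72)]
scene amber_unit [(array([0.547, 0.251, 0.003]), 0.71)]
scene blue_unit [(array([ 0.587, -0.057, -0.002]), 0.91)]
0.7
```

View pics/top0.png

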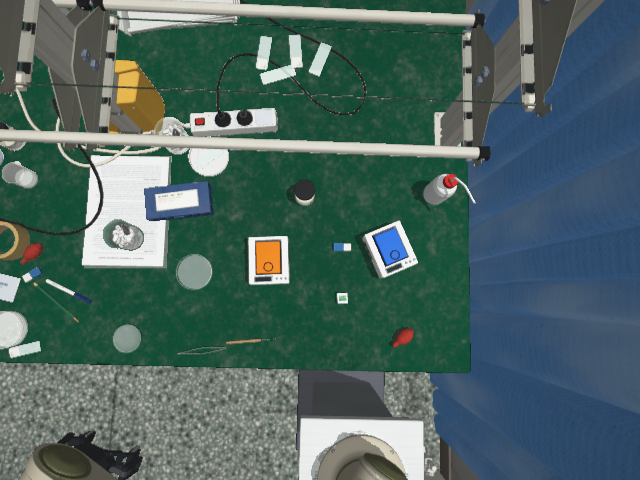

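View pics/scene0.png

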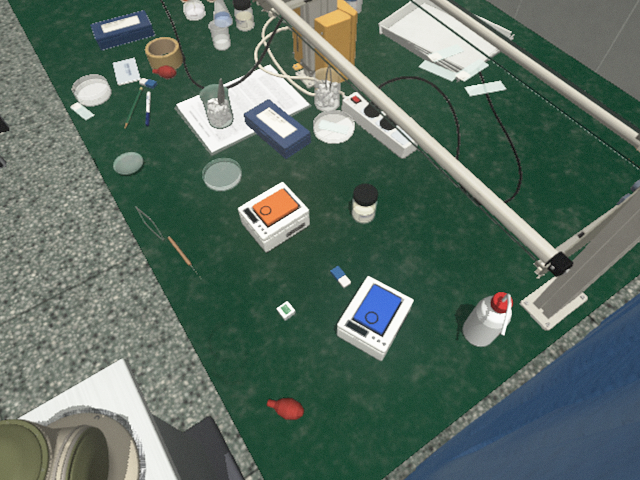

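```bash
cat > h.py <<'E'
import numpy as np
from workcell import robot
from scipy.spatial.transform import Rotation as R
def st():
    s=robot.observe(); q=s["orientation"]
    return s,np.array(s["eef_pos"]),R.from_quat([q[1],q[2],q[3],q[0]])
def togo(t,Rt=None):
    s,p,r=st()
    print("shift mm",np.round(r.inv().apply(np.array(t)-p)*1000,1))
    if Rt is not None: print("rotvec",np.round((r.inv()*Rt).as_rotvec(),3))
    print(np.round(r.as_matrix(),3).tolist(),s["clock"])
E
python3 -c "
from h import *
togo([.531,.253,.14])"
```

```text
shift mm [  91.4 -152.3  433.4]
[[0.0, 0.293, 0.956], [-0.0, 0.956, -0.293], [-1.0, 0.0, 0.0]] 0.7
```

The top view shows the amber unit at about (268,260), front edge towards the robot and pad ring at (268,268). The blue unit is at (390,248), the dish at (194,271) and the jar at (304,192). The amber unit's yaw is near zero. Both pad estimates agree with the picture, so I'll go above the pad at a safe height and close the fingers on the way.

```bash
python3 -m creep '0 0 0 0 -13 37 1;0 0 0 0 -13 37 1;0 0 0 0 -13 37 1;0 0 0 0 -13 37 1;0 0 0 0 -13 37 1;0 0 0 0 -13 37 1;0 0 0 0 -13 37 1;0 0 0 0 -13 37 1;0 0 0 0 -13 37 1;0 0 0 0 -13 37 1'
python3 - <<'E'
from h import *
import cv2
togo([.531,.253,.11])
s,p,r=st()
im,d=robot.read_camera("wrist"); cv2.imwrite("pics/w1.png",im)
for n in ("amber_unit_hatch_pad","amber_unit_hatch_hinge","amber_unit"):
    print(n,[(np.round(q["at"],4),round(q["score"],2)) for q in robot.spot_point("wrist",n)[:2]])
print(robot.camera_params("wrist"))
np.savez("w1.npz",d=d,p=p,r=r.as_matrix())
E
```

```text
clock: 1.53
eef_pos: [0.4851, 0.2879, 0.2317]
orientation: [0.7, 0.101, 0.7, -0.099]
contact_force: [-0.2, 0.6, 0.7]
opening: 0.0
shift mm [121.6 -21.   53.8]
[[0.001, 0.28, 0.96], [0.003, 0.96, -0.28], [-1.0, 0.003, -0.0]] 1.5333
amber_unit_hatch_pad [(array([0.5302, 0.2527, 0.0748]), 0.76), (array([ 0.5946,  0.0623, -0.0016]), 0.28)]
amber_unit_hatch_hinge []
amber_unit [(array([0.5522, 0.2563, 0.0053]), 0.84)]
{'camera_matrix': array([[351.40954182,   0.        , 324.32354084],
       [  0.        , 351.40954182, 235.84523085],
       [  0.        ,   0.        ,   1.        ]]), 'T_tool_cam': array([[-8.58004378e-04,  2.68550721e-01, -9.63265163e-01,
        -1.40636404e-01],
       [ 9.99999479e-01, -3.02029009e-04, -9.74927855e-04,
         1.98864910e-03],
       [-5.52751601e-04, -9.63265498e-01, -2.68550322e-01,
        -6.90685255e-02],
       [ 0.00000000e+00,  0.00000000e+00,  0.00000000e+00,
         1.00000000e+00]])}
```

View pics/w1.png

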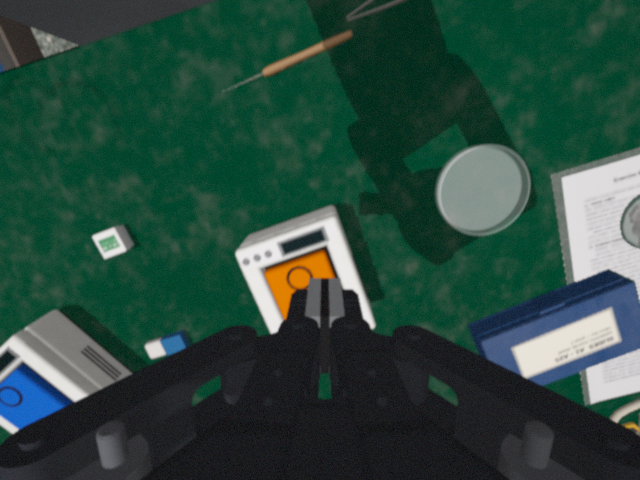

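The wrist view shows the amber hatch with the whole pad ring centred at about (299,278), and the shut fingertips at (322,285). I'll deproject the ring as a check.

Run:
```python
from h import *
w=np.load("w1.npz");P=robot.camera_params("wrist");K=P["camera_matrix"];T=P["T_tool_cam"]
for u,v in [(299,278),(262,264),(325,246)]:
    z=np.median(w["d"][v-3:v+4,u-3:u+4])
    c=np.array([(u-K[0,2])*z/K[0,0],-(v-K[1,2])*z/K[1,1],-z,1])
    print(u,v,np.round(w["r"]@(T@c)[:3]+w["p"],4))
togo([.5305,.2525,.095])
```

```text
299 278 [0.5312 0.2534 0.0743]
262 264 [0.5115 0.223  0.0655]
325 246 [0.5155 0.2827 0.0511]
shift mm [136.1 -22.1  54.8]
[[-0.0, 0.282, 0.959], [0.003, 0.959, -0.282], [-1.0, 0.003, -0.001]] 1.7333
```

All estimates agree to within 1–2 mm: pad at (0.531, 0.253, 0.075). Next I go down to about 20 mm above it.

```bash
python3 -m creep '0 0 0 6 -5 14 1;0 0 0 14 -5 14 1;0 0 0 18 -5 14 1;0 0 0 18 -4 10 1;0 0 0 18 -2 2 1;0 0 0 18 0 0 1;0 0 0 18 0 0 1;0 0 0 14 0 0 1;0 0 0 8 0 0 1;0 0 0 0 0 0 1'
python3 -c "
from h import *
togo([.531,.253,.075])"
```

```text
clock: 2.57
eef_pos: [0.5288, 0.2583, 0.0936]
orientation: [0.702, 0.097, 0.7, -0.094]
contact_force: [0.6, -0.0, 0.8]
opening: -0.0005
shift mm [18.6 -4.6  3.5]
[[0.003, 0.267, 0.964], [0.004, 0.964, -0.267], [-1.0, 0.005, 0.002]] 2.5667
```

```bash
python3 -m creep '0 0 0 2 -2 2 1;0 0 0 3 -2 1 1;0 0 0 3 -1 1 1;0 0 0 3 0 0 1;0 0 0 2 0 0 1;0 0 0 1 0 0 1;0 0 0 1 0 0 1;0 0 0 0 0 0 1;0 0 0 0 0 0 1;0 0 0 0 0 0 1'
python3 -c "
from h import *
togo([.531,.253,.075])"
```

```text
clock: 3.4
eef_pos: [0.5328, 0.2531, 0.0808]
orientation: [0.704, 0.097, 0.698, -0.092]
contact_force: [-0.4, -0.1, 0.9]
opening: -0.0002
shift mm [ 5.8 -0.7 -1.8]
[[0.01, 0.265, 0.964], [0.006, 0.964, -0.265], [-1.0, 0.008, 0.008]] 3.4
```

```bash
python3 -m creep '0 0 0 1.5 0 -1 1;0 0 0 1.5 0 -1 1;0 0 0 1.5 0 0 1;0 0 0 1 0 0 1;0 0 0 1 0 0 1;0 0 0 1 0 0 1;0 0 0 1 0 0 1;0 0 0 0 0 0 1;0 0 0 0 0 0 1;0 0 0 0 0 0 1'
python3 -c "
from h import *
togo([.531,.253,.075])"
```

```text
clock: 4.23
eef_pos: [0.5308, 0.2539, 0.0728]
orientation: [0.704, 0.097, 0.697, -0.092]
contact_force: [-1.2, -0.5, 2.8]
opening: 0.0002
shift mm [-2.2 -0.8  0.5]
[[0.011, 0.264, 0.964], [0.006, 0.964, -0.264], [-1.0, 0.008, 0.009]] 4.2333
```

Contact: 2.8 N at about 2 mm down. I'll press on gently.

```bash
python3 -m creep '0 0 0 1 0 0 1;0 0 0 1 0 0 1;0 0 0 1 0 0 1;0 0 0 0 0 0 1;0 0 0 0 0 0 1;0 0 0 0 0 0 1;0 0 0 0 0 0 1;0 0 0 0 0 0 1;0 0 0 0 0 0 1;0 0 0 0 0 0 1'
python3 -c "
from h import *
togo([.531,.253,.0695])"
```

```text
clock: 5.07
eef_pos: [0.5306, 0.2539, 0.0701]
orientation: [0.704, 0.097, 0.697, -0.092]
contact_force: [-1.8, -0.8, 5.2]
opening: -0.0001
shift mm [ 0.6 -0.8  0.6]
[[0.011, 0.264, 0.964], [0.006, 0.964, -0.264], [-1.0, 0.009, 0.009]] 5.0667
```

```bash
python3 -m creep '0 0 0 1 0 0 1;0 0 0 0 0 0 1;0 0 0 0 0 0 1;0 0 0 0 0 0 1;0 0 0 0 0 0 1;0 0 0 0 0 0 1;0 0 0 0 0 0 1;0 0 0 0 0 0 1;0 0 0 0 0 0 1;0 0 0 0 0 0 1'
python3 -c "
from h import *
togo([.531,.253,.0695])"
```

```text
clock: 5.9
eef_pos: [0.5306, 0.254, 0.07]
orientation: [0.704, 0.097, 0.697, -0.092]
contact_force: [-1.5, -0.9, 4.2]
opening: -0.0
shift mm [ 0.5 -0.8  0.7]
[[0.011, 0.264, 0.964], [0.006, 0.964, -0.264], [-1.0, 0.009, 0.009]] 5.9
```

```bash
python3 -m creep '0 0 0 1.5 0 0 1;0 0 0 1.5 0 0 1;0 0 0 1 0 0 1;0 0 0 1 0 0 1;0 0 0 1 0 0 1;0 0 0 1 0 0 1;0 0 0 1 0 0 1;0 0 0 1 0 0 1;0 0 0 1 0 0 1;0 0 0 1 0 0 1'
python3 -c "
from h import *
togo([.531,.253,.0695])"
```

```text
clock: 6.73
eef_pos: [0.5307, 0.254, 0.0696]
orientation: [0.707, 0.097, 0.695, -0.091]
contact_force: [-5.1, -2.1, 13.2]
opening: 0.0
shift mm [ 0.1 -0.9  0.6]
[[0.018, 0.263, 0.965], [0.006, 0.965, -0.263], [-1.0, 0.011, 0.016]] 6.7333
```

The force rose to 13 N with no further travel, so the hatch is at its stop and fully pressed. Now I let go straight up.

```bash
python3 -m creep '0 0 0 -8 0 0 1;0 0 0 -20 0 0 1;0 0 0 -30 0 0 1;0 0 0 -30 0 0 1;0 0 0 -25 0 -10 1;0 0 0 -15 0 -20 1;0 0 0 0 0 -20 1;0 0 0 0 0 -15 1;0 0 0 0 0 0 1;0 0 0 0 0 0 1'
python3 - <<'E'
from h import *
import cv2
for c in("wrist","scene"):
    im,d=robot.read_camera(c); cv2.imwrite(f"pics/{c}2.png",im)
    print(c,[(np.round(q["at"],4),round(q["score"],2)) for q in robot.spot_point(c,"amber_unit_hatch_pad")[:2]])
togo([.531,.253,.075])
E
```

```text
clock: 7.57
eef_pos: [0.4654, 0.2708, 0.2018]
orientation: [0.708, 0.098, 0.694, -0.091]
contact_force: [0.3, 0.1, 0.5]
opening: -0.0001
wrist []
scene [(array([0.5538, 0.255 , 0.1185]), 0.93)]
shift mm [127.3  -1.2  65.1]
[[0.02, 0.265, 0.964], [0.007, 0.964, -0.266], [-1.0, 0.012, 0.017]] 7.7667
```

View pics/wrist2.png

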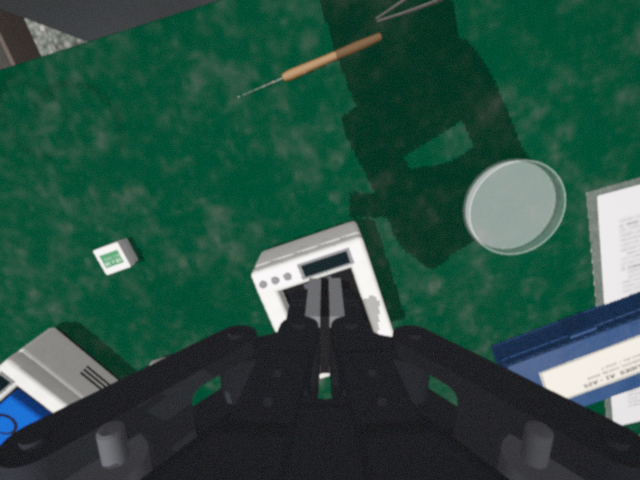

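View pics/scene2.png

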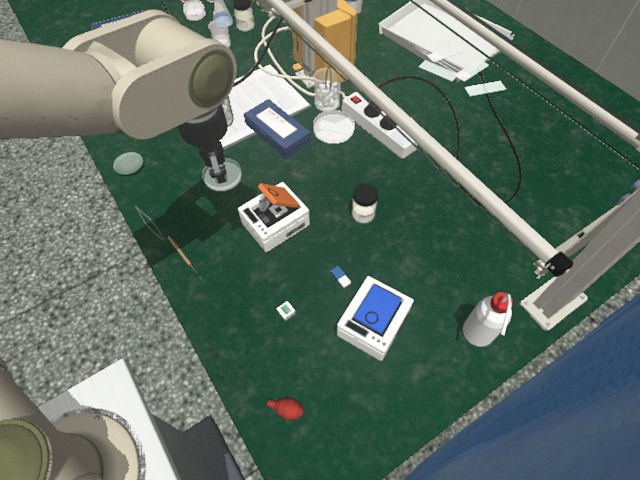

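The scene view shows the amber hatch risen at (278,196), the well uncovered, and the gripper clear of it. I'll wait over a second, then confirm.

```bash
python3 -m creep '0 0 0 -5 0 -5 1;0 0 0 0 0 0 1;0 0 0 0 0 0 1;0 0 0 0 0 0 1;0 0 0 0 0 0 1;0 0 0 0 0 0 1;0 0 0 0 0 0 1;0 0 0 0 0 0 1;0 0 0 0 0 0 1;0 0 0 0 0 0 1'
python3 -m creep '0 0 0 0 0 0 1;0 0 0 0 0 0 1;0 0 0 0 0 0 1;0 0 0 0 0 0 1;0 0 0 0 0 0 1;0 0 0 0 0 0 1;0 0 0 0 0 0 1;0 0 0 0 0 0 1;0 0 0 0 0 0 1;0 0 0 0 0 0 1'
python3 - <<'E'
from h import *
import cv2
im,d=robot.read_camera("scene"); cv2.imwrite("pics/scene3.png",im[120:400,150:500])
for n in ("amber_unit_hatch_pad","amber_unit_hatch_hinge","cover_box","petri","sample_jar","eraser"):
    print(n,[(np.round(q["at"],4),round(q["score"],2)) for q in robot.spot_point("scene",n)[:1]])
m=robot.trace("scene","amber_unit_hatch")
P=robot.camera_params("scene");K=P["camera_matrix"];Wi=np.linalg.inv(P["world_to_cam"])
hsv=cv2.cvtColor(im,cv2.COLOR_BGR2HSV)
mk=(hsv[...,0]>5)&(hsv[...,0]<22)&(hsv[...,1]>180);v,u=np.nonzero(mk)
k=(u>230)&(u<315)&(v>170)&(v<230)&(d[v,u]>0);u,v=u[k],v[k];z=d[v,u]
W=(Wi@np.array([(u-K[0,2])*z/K[0,0],-(v-K[1,2])*z/K[1,1],-z,np.ones_like(z)]))[:3].T
c=np.median(W,0);A=W-c;A=A[np.linalg.norm(A,axis=1)<.06]
for _ in range(5):
    A=A-A.mean(0);n=np.linalg.svd(A,full_matrices=False)[2][2];A=A[abs(A@n)<.004]
print("n",len(A),"tilt",np.arccos(abs(n[2])), "zmax",W[:,2].max())
togo([.531,.253,.075])
E
```

```text
clock: 8.6
eef_pos: [0.4623, 0.2711, 0.2054]
orientation: [0.707, 0.099, 0.695, -0.092]
contact_force: [-0.7, 0.5, -0.3]
opening: 0.0003
clock: 9.43
eef_pos: [0.4622, 0.2711, 0.2054]
orientation: [0.707, 0.099, 0.695, -0.092]
contact_force: [0.9, 0.6, 0.7]
opening: -0.0
amber_unit_hatch_pad [(array([0.5524, 0.2563, 0.1186]), 0.87)]
amber_unit_hatch_hinge [(array([0.592 , 0.2579, 0.0687]), 0.56)]
cover_box [(array([ 0.4603,  0.06  , -0.0027]), 0.56)]
petri [(array([0.517 , 0.4454, 0.001 ]), 0.58)]
sample_jar [(array([ 0.7289,  0.1632, -0.0028]), 0.88)]
eraser [(array([0.5927, 0.0638, 0.0046]), 0.66)]
n 11 tilt 0.8342778446295925 zmax 0.12249849853249395
shift mm [131.5  -0.6  69.1]
[[0.018, 0.267, 0.963], [0.007, 0.964, -0.267], [-1.0, 0.011, 0.016]] 9.8333
```

View pics/scene3.png

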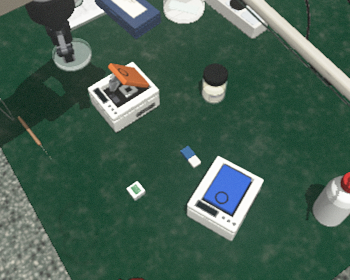

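The picture shows the hatch still up, with the well uncovered and the blue hatch shut. The pad height of 0.1186 m matches the open stop: 0.80 rad gives 0.1188 m. The loose things are where they were, so I hand in.

```bash
python3 -c "
from workcell import robot
print(robot.close_job())"
```

```text
the job is handed in; nothing more can be done
None
```

The amber photometer's hatch is open and stays up by itself, and I handed the job in at about 9.8 s of the 29 s allowed. No verdict was reported.

**What I did:** With the fingers shut, I pressed the pad down slowly to its stop. The highest force reading was about 13 N. I then lifted straight up and the hatch popped open.

**Last checks, about 2 s after the pop:**
- **Amber hatch:** the pad stood at 0.1186 m in two pictures about 2 s apart, which matches the open stop at 0.80 rad. A separate plane fit gave a tilt of 0.83 rad, but it used only 11 points, so it is weak support.
- **Contact:** the gripper was about 0.1 m from the hatch, and the force readings were within sensor noise.
- **Blue hatch:** it looked shut in the picture; I did not measure its angle.
- **Loose things:** the cover box and dish were within about 6 mm of their first positions, which is close to what the detector can resolve. The jar and eraser had no first reading, so I only compared their places in the pictures, and they looked unmoved.

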